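Stroke the keys of a serviced keyboard

TASK

Test the springs of the keyboard on the bench: with the fingers shut, run the fingertips along the front of the seven long flat keys, over all of them from the end where the solder reel stands to the other end, in one unbroken stroke, so that each key in turn dips a few millimetres. Do it lightly: no key may be pushed to the bottom, the short raised keys are not to be pressed, and the keyboard must not be shoved or lifted. Then draw the hand away so that all keys spring back up, and leave everything else on the bench where it is.

Things in the scene. Friction and masses are not known exactly. Their poses are not given: they have to be found in the camera images.
- keyboard: one-octave keyboard module, 190 mm deep (x) by 210 mm wide (y), loose on rubber feet, 1.5 kg; origin: centre of its underside, on the table; x points from its front edge (robot side) to its rear panel, y along the row of keys to the left end, z up. Seven long keys at 23.5 mm pitch along y, centred on y = 0. Wooden end cheeks 20 mm wide, 44 mm high; rear panel 48 mm high, its knobs 60 mm
- sharps: the five short raised keys, fixed to the keyboard between the long ones: 11 mm wide, from x = -28 to +37 mm of the keyboard, tops 56 mm above the table (10 mm above the long keys); origin at the keyboard's own origin
- key1 (a joint): how far long key 1 is down (m): 0 at rest, grows as it is pressed straight down, stop at 0.010; spring about 0.6 N to start and 350 N/m, returns by itself; key 1 is at the left (+y) end, key 7 at the right (-y) end
- key2 (a joint): how far long key 2 is down (m): 0 at rest, grows as it is pressed straight down, stop at 0.010; spring about 0.6 N to start and 350 N/m, returns by itself; lies second of seven from the left (+y) end
- key3 (a joint): how far long key 3 is down (m): 0 at rest, grows as it is pressed straight down, stop at 0.010; spring about 0.6 N to start and 350 N/m, returns by itself; lies third of seven from the left (+y) end
- key4 (a joint): how far long key 4 is down (m): 0 at rest, grows as it is pressed straight down, stop at 0.010; spring about 0.6 N to start and 350 N/m, returns by itself; lies 4th of seven from the left (+y) end
- key5 (a joint): how far long key 5 is down (m): 0 at rest, grows as it is pressed straight down, stop at 0.010; spring about 0.6 N to start and 350 N/m, returns by itself; lies 5th of seven from the left (+y) end
- key6 (a joint): how far long key 6 is down (m): 0 at rest, grows as it is pressed straight down, stop at 0.010; spring about 0.6 N to start and 350 N/m, returns by itself; lies 6th of seven from the left (+y) end
- key7 (a joint): how far long key 7 is down (m): 0 at rest, grows as it is pressed straight down, stop at 0.010; spring about 0.6 N to start and 350 N/m, returns by itself; key 1 is at the left (+y) end, key 7 at the right (-y) end
- key1_touch (a point): point on the centre line of long key 1's top, 29 mm behind its front edge: keyboard x = -60, y = +70.5, z = 46 mm at rest. All long keys reach from x = -89 mm to the rear panel (x = +39); for x below -28 mm there are no short keys. Key tops: 8 mm flat, then on each side 6.7 mm bevelled down by 4.5 mm, so a finger slides from key to key
- key7_touch (a point): point on the centre line of long key 7's top, 29 mm behind its front edge: keyboard x = -60, y = -70.5, z = 46 mm at rest. All long keys reach from x = -89 mm to the rear panel (x = +39); for x below -28 mm there are no short keys. Key tops: 8 mm flat, then on each side 6.7 mm bevelled down by 4.5 mm, so a finger slides from key to key
- reel: grey plastic solder reel standing on end, two flanges 56 mm wide, 45 mm high, loose; it stands beyond one end of the keyboard (about 175 mm along its y from its centre), which end varies; origin at the centre of its underside
- mug: white ceramic mug, 68 mm wide without its handle, 60 mm high, loose, beyond the other end of the keyboard; origin at the centre of its underside
- driver: screwdriver, 170 mm long, lying in front of the keyboard; bystander; origin at the underside of its middle
- meter: hand meter lying flat, 140 x 75 x 36 mm, to the right; bystander; origin under its centre
- jar: small amber glass jar, 44 mm wide, 60 mm high, to the right; bystander; origin under its centre
- tray: open divided parts tray, 130 x 100 x 30 mm, to the left; bystander; origin under its centre
- board: small circuit board with components, 90 x 60 x 20 mm, to the left; bystander; origin under its centre
Not all that is in view belongs to the job. Leave any red look-alike of the reel alone.

How it is judged (in metres and radians):
On the way, in this order (a step that is already met when the one before it is completed fails the run):
1. the fingertips lie across the first and second long keys counted from the reel's end, both pressed at least 1 mm (((y of reel in the frame of keyboard above 0 m and value of joint each of key1, key2 above 0.001 m) or (y of reel in the frame of keyboard below 0 m and value of joint each of key7, key6 above 0.001 m))).
2. the fingertips lie across the second and third long keys counted from the reel's end, both pressed at least 1 mm (((y of reel in the frame of keyboard above 0 m and value of joint each of key2, key3 above 0.001 m) or (y of reel in the frame of keyboard below 0 m and value of joint each of key6, key5 above 0.001 m))).
3. the fingertips lie across the third and fourth long keys counted from the reel's end, both pressed at least 1 mm (((y of reel in the frame of keyboard above 0 m and value of joint each of key3, key4 above 0.001 m) or (y of reel in the frame of keyboard below 0 m and value of joint each of key5, key4 above 0.001 m))).
4. the fingertips lie across the fourth and fifth long keys counted from the reel's end, both pressed at least 1 mm (((y of reel in the frame of keyboard above 0 m and value of joint each of key4, key5 above 0.001 m) or (y of reel in the frame of keyboard below 0 m and value of joint each of key4, key3 above 0.001 m))).
5. the fingertips lie across the fifth and sixth long keys counted from the reel's end, both pressed at least 1 mm (((y of reel in the frame of keyboard above 0 m and value of joint each of key5, key6 above 0.001 m) or (y of reel in the frame of keyboard below 0 m and value of joint each of key3, key2 above 0.001 m))).
6. the fingertips lie across the sixth and seventh long keys counted from the reel's end, both pressed at least 1 mm (((y of reel in the frame of keyboard above 0 m and value of joint each of key6, key7 above 0.001 m) or (y of reel in the frame of keyboard below 0 m and value of joint each of key2, key1 above 0.001 m))).
At the end, for the whole second after the job is handed in: all seven long keys are back up (within 1 mm), the keyboard lies flat and at rest within 20 mm of where it was, and the reel, mug and other bench items within 20 mm of where they were (value of joint each of key1, key2, key3, key4, key5, key6, key7 below 0.001 m and distance of each of keyboard, reel, mug, driver, meter, jar, tray, board from where it was at the start of the episode below 0.02 m and linear speed of keyboard below 0.01 m/s and angle between keyboard's own z axis and vertical below 0.05 rad); the robot touches nothing.
It fails at once if a long key is pushed deeper than 8.5 mm of its 10 mm travel (value of joint any of key1, key2, key3, key4, key5, key6, key7 above 0.0085 m).
It fails at once if the stroke is broken: the fingertips are lifted off over the middle keys (grasp point within 45 mm of the middle of the row and less than 60 mm above the keys while no long key is down) (y of the grasp point in the frame of keyboard between -0.045 and 0.045 m and x of the grasp point in the frame of keyboard between -0.1 and 0 m and z of the grasp point in the frame of keyboard between 0.046 and 0.106 m and value of joint each of key1, key2, key3, key4, key5, key6, key7 below 0.0004 m).
It fails at once if a short raised key is pressed by the fingers (over 2 N) (contact force between the fingers and sharps above 2 N).
It fails at once if the keyboard is shoved more than 20 mm, lifted or tipped (distance of keyboard from where it was at the start of the episode above 0.02 m or height (world z) of keyboard above 0.008 m or angle between keyboard's own z axis and vertical above 0.08 rad).
It fails at once if the reel, mug, screwdriver, meter, jar, tray or circuit board is moved more than 20 mm (distance of any of reel, mug, driver, meter, jar, tray, board from where it was at the start of the episode above 0.02 m).
It also fails if it takes over 40 s, if anything falls off the work surface, if the arm or the gripper's body presses on something with over 40 N, if the wrist force passes 120 N, or if a joint passes its speed limit or range.

ROBOT

A 6-joint arm with a two-finger parallel gripper is mounted at the origin on the work surface. World frame = base frame: x ahead of the robot, y to its left, z up, the work surface at z = 0. Lengths are in m, angles in degrees, forces in N, time in s.
With the tool pointing down it reaches from about 0.325 to 0.775 m from the base axis. Payload 9.3 kg.
Tool frame: the origin (TCP) lies at the very end of the fingers, on their centre line; the grasp point (between the pads) lies 19 mm behind it; z points along the fingers, y is the direction in which the jaws open and shut (so a half turn about z gives the same grasp; the last joint's range is limited). The gripper opens to 85 mm and grips with 20 to 120 N. Pads are 22 mm wide; open, the fingers measure 114 mm over their backs; the gripper's body (76 mm by 85 mm) begins 54 mm behind the grasp point. The pads swing forward as they close: fully open they stand 13 mm farther back than shut.
Start: joints at [60.642, 14.817, 1.232, 76.415, 0, 81.257], TCP at [0.194, 0.515, 0.231] pointing down, gripper open.
Joint ranges: [-174.27, 174.27], [-52.1, 104.24], [-59.71, 78.15], [-110.17, 111.67], [-87.03, 83.33], [-180, 180]. Speed limits (degrees/s): [127.2, 127.2, 159.86, 180, 180, 180].

INTERFACE

Orientations are given as a 3x3 rotation matrix whose columns are the frame's x, y, z axes.
In Python, from rig import get_state, read_camera, sign_off, spot_in gives the robot as it stands.
- The arm moves only by the tool play_rows, never from a script. Its argument "increments" is text: rows parted by semicolons, each of 7 numbers parted by spaces: the shift along the world's x, y, z in m, then the turn, a rotation vector about the world's x, y, z in degrees, then the opening, from 0 (shut) to 1 (fully open). A call has exactly 10 rows; each row shifts and turns the commanded pose from where the row before left it; what a row does not reach is not made up. A row lasts 1/10 s, in which the tool goes at most 50 mm and 8.59 degrees, less where a joint would pass 70% of its speed; a pose out of reach is approached as far as the arm can. A call with a gripper value outside its range is refused whole. The fingers move at their own pace and stop on an object; "squeeze" is the grip in N (left out, the last holds). Time passes only in rows, so rows that do not move let the fingers close, or fill a call up. It gives the time, the measured TCP pose, the force and the opening at its end, in the units of the state.
- get_state(): the state, without advancing time (a new reading comes with each control period).
- read_camera(name): name is "scene" or "top" or "wrist"; returns a dict with "img" (480x640x3 uint8, red, green, blue), "intrinsics" (3x3 intrinsics, pixels), "rvec" (rotation vector, rad) and "tvec" (3), from world to camera coordinates, as OpenCV has them. Camera axes: x right, y down, z forward; pixel columns grow to the right and rows downward; lengths in m; the calibration is good to about 2 mm. A picture is of the moment at which its call begins. There is no depth.
- sign_off(): hands the job in, once; it reports no verdict.
Trained networks look in a picture, given as the dict that the camera call returned (one of the last four; its "shot" number tells which), for a name from the list of things; names that differ only in an ending like _2 or _b are one class to them, and where a whole thing is asked for, a point or a joint stands for the part that bears it (a point fixed in the world has none). Each returns a list of dicts, best first, with "score" (0 to 1); they miss things now and then, are a little off and sometimes report something else, mostly with a low value. They report only what shows in the picture. A call takes as long as a camera call. They do not tell look-alikes from the thing itself.
- spot_in(picture, name): "at" ([row, column] in pixels, amid what is visible of it).
The state is a dict: "time_s": time; "q": joint angles; "qvel": joint speeds; "effort": joint torques, N m; "ee_pos": TCP position; "orientation": TCP orientation; "wrist_force": force on the tool from outside, world axes, zero at the start; "wrist_torque": the same for the moment, N m; "grip_width": opening from 0.0 (shut) to 1.0 (fully open).
Only numpy, scipy, OpenCV 4.12 (cv2) and the standard library are available. Lean on these libraries where they do the work, as an engineer would, in place of code of your own. Each camera call takes 0.05 s, during which the arm holds its last target. There are 200 camera calls.

## Working session

There is one attempt and no reset: what is moved stays moved. The work goes in short steps, Python scripts to look and compute and a tool call to move; the robot and the scene stay as the last step left them, time stands still between calls to the robot, and variables do not carry over. Pictures are saved under pics/ and viewed, about 8 in all and at most 12, crops included, and the job is handed in when it is done.

Besides the shell and the picture viewer there is one more tool, called after "Call:" by a JSON object that holds its "name" and its "arguments". play_rows: Moves the arm, as the interface text tells. Its arguments: {"type":"object","properties":{"increments":{"type":"string"},"squeeze":{"type":"number"}},"required":["increments"]}

```bash
mkdir -p pics; cat > h.py <<'E'
import numpy as np, cv2
from rig import *
def ray(p,rc,z):
    R,_=cv2.Rodrigues(np.array(p["rvec"],float)); t=np.array(p["tvec"],float).ravel()
    K=np.array(p["intrinsics"]); d=R.T@np.linalg.solve(K,[rc[1],rc[0],1]); c=-R.T@t
    return c+d*(z-c[2])/d[2]
def proj(p,X):
    return cv2.projectPoints(np.array(X,float).reshape(-1,3),np.array(p["rvec"],float),np.array(p["tvec"],float),np.array(p["intrinsics"],float),None)[0].reshape(-1,2)
def save(p,n): cv2.imwrite("pics/"+n,p["img"][:,:,::-1])
E
python3 - <<'E'
from h import *
s=get_state();print(s["time_s"],s["ee_pos"],s["orientation"],s["wrist_force"])
H=dict(keyboard=.046,sharps=.05,key1=.046,key7=.046,key1_touch=.046,key7_touch=.046,reel=.03,mug=.03,driver=.01,jar=.03)
for c in("top","scene"):
    p=read_camera(c);save(p,c+"0.png")
    for n in H:
        if c=="scene" and n not in("reel","mug","keyboard"):continue
        for o in spot_in(p,n)[:3]:print(c,n,round(o["score"],2),np.round(o["at"]),np.round(ray(p,o["at"],H[n]),3))
E
```

```text
0.0 [0.19350504 0.51451822 0.23065675] [[-9.35948939e-01  3.52135071e-01 -6.89240160e-04]
 [ 3.52135676e-01  9.35948190e-01 -1.20478202e-03]
 [ 2.20847079e-04 -1.37032050e-03 -9.99999037e-01]] [-0.36532608 -0.16494583  0.58377178]
top keyboard 0.64 [226. 344.] [ 0.561 -0.082  0.046]
top sharps 0.84 [225. 348.] [ 0.563 -0.092  0.05 ]
top sharps 0.38 [308. 113.] [0.379 0.473 0.05 ]
top key1 0.88 [242. 338.] [ 0.523 -0.066  0.046]
top key1 0.81 [236. 349.] [ 0.536 -0.094  0.046]
top key1 0.79 [243. 329.] [ 0.52  -0.045  0.046]
top key7 0.88 [242. 338.] [ 0.523 -0.066  0.046]
top key7 0.81 [236. 349.] [ 0.536 -0.094  0.046]
top key7 0.79 [243. 329.] [ 0.52  -0.045  0.046]
top key1_touch 0.38 [224. 351.] [ 0.566 -0.1    0.046]
top key7_touch 0.92 [230. 376.] [ 0.55  -0.161  0.046]
top key7_touch 0.23 [244. 321.] [ 0.518 -0.026  0.046]
top key7_touch 0.17 [226. 342.] [ 0.561 -0.078  0.046]
top reel 0.78 [238. 275.] [0.538 0.086 0.03 ]
top reel 0.7 [279. 252.] [0.439 0.144 0.03 ]
top reel 0.69 [221. 225.] [0.582 0.209 0.03 ]
top mug 0.87 [221. 416.] [ 0.572 -0.262  0.03 ]
top mug 0.43 [311. 500.] [ 0.345 -0.458  0.03 ]
top driver 0.64 [279. 362.] [ 0.432 -0.127  0.01 ]
top driver 0.26 [183. 490.] [ 0.667 -0.461  0.01 ]
top jar 0.95 [180. 487.] [ 0.669 -0.446  0.03 ]
scene keyboard 0.69 [236. 273.] [ 0.579 -0.066  0.046]
scene reel 0.9 [266. 342.] [0.544 0.101 0.03 ]
scene reel 0.69 [300. 320.] [0.643 0.113 0.03 ]
scene reel 0.64 [218. 289.] [ 0.508 -0.077  0.03 ]
scene mug 0.66 [204. 210.] [ 0.584 -0.254  0.03 ]
```

```bash
python3 - <<'E'
import cv2
a=cv2.imread("pics/top0.png");cv2.imwrite("pics/top0c.png",cv2.resize(a[150:330,210:450],None,fx=3.3,fy=3.3,interpolation=cv2.INTER_CUBIC))
E
```

```text
(no output)
```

View pics/top0c.png

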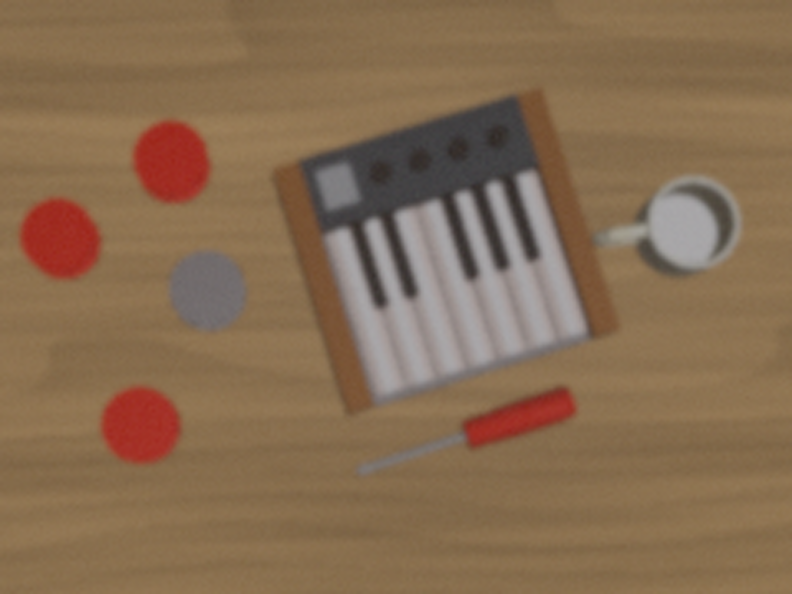

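View pics/scene0.png

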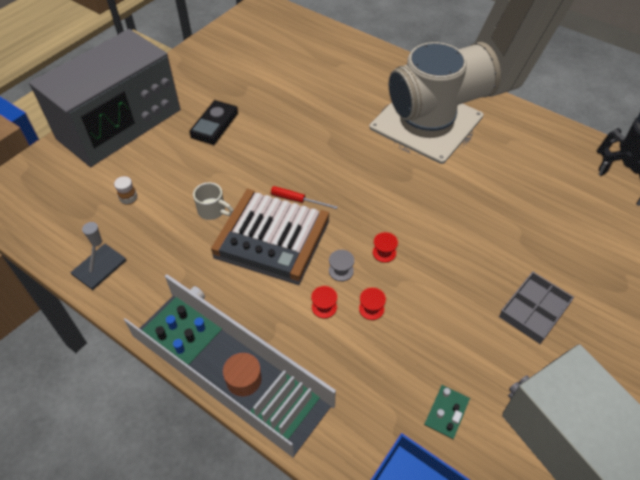

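The grey reel is at crop (208,290), full image row 238, col 273, beyond the keyboard's left (+y) end. The three red ones at crop (172,161), (60,238) and (141,426) are look-alikes. The stroke therefore runs from key 1 to key 7. Next I fit the keyboard pose from its corners.

```bash
cat >> h.py <<'E'
def kb(P,X):
    c,s=np.cos(P[2]),np.sin(P[2]); X=np.array(X,float).reshape(-1,3)
    return np.c_[P[0]+c*X[:,0]-s*X[:,1],P[1]+s*X[:,0]+c*X[:,1],X[:,2]]
E
python3 - <<'E'
from h import *
from scipy.optimize import least_squares
p=read_camera("top")
px=np.array([[350,412],[275,170],[540,90],[617,328]])/3.3+[210,150]
X=[[-.095,.105,.044],[.095,.105,.044],[.095,-.105,.044],[-.095,-.105,.044]]
r=least_squares(lambda P:(proj(p,kb(P,X))-px).ravel(),[.56,-.08,.3])
print(r.x,np.degrees(r.x[2]),r.fun)
P=r.x
print("start/end",kb(P,[[-.06,.066,.0425],[-.06,-.066,.0425]]), "reel",ray(p,[238,273],.045))
np.save("P.npy",P)
o=get_state()["orientation"];print("tool yaw",np.degrees(np.arctan2(o[1][0],o[0][0])))
E
```

```text
[ 0.56278685 -0.0858068   0.27277803] 15.629030076853207 [-0.49684957  0.57926752 -0.88693784 -0.37850354  0.31108076 -0.76805113
  1.08075184  0.50662057]
start/end [[ 0.48722436 -0.03841154  0.0425    ]
 [ 0.52278619 -0.16553099  0.0425    ]] reel [0.53635531 0.09029123 0.045     ]
tool yaw 159.38377399422745
```

Call:
{"name": "play_rows", "arguments": {"increments": "0.018 -0.034 -0.003 0 0 -3.36 0;0.018 -0.034 -0.003 0 0 -3.36 0;0.018 -0.034 -0.003 0 0 -3.36 0;0.018 -0.034 -0.003 0 0 -3.36 0;0.018 -0.034 -0.003 0 0 -3.36 0;0.018 -0.034 -0.003 0 0 -3.36 0;0.018 -0.034 -0.003 0 0 -3.36 0;0.018 -0.034 -0.003 0 0 -3.36 0;0.018 -0.034 -0.003 0 0 -3.36 0;0.018 -0.034 -0.003 0 0 -3.36 0", "squeeze": 20}}

```text
time_s: 1.8
ee_pos: [0.3741, 0.1733, 0.2014]
orientation: [[-0.583, 0.813, 0.001], [0.813, 0.583, 0.0], [-0.0, 0.001, -1.0]]
wrist_force: [-0.7, 1.0, -0.7]
grip_width: -0.002
```

Call:
{"name": "play_rows", "arguments": {"increments": "0.018 -0.034 -0.003 0 0 -3.36 0;0.018 -0.034 -0.003 0 0 -3.36 0;0.018 -0.034 -0.003 0 0 -3.36 0;0.018 -0.034 -0.003 0 0 -3.36 0;0.018 -0.034 -0.003 0 0 -3.36 0;0.009 -0.017 -0.003 0 0 -3.36 0;0 0 0 0 0 0 0;0 0 0 0 0 0 0;0 0 0 0 0 0 0;0 0 0 0 0 0 0"}}

```text
time_s: 2.8
ee_pos: [0.4723, -0.0113, 0.1836]
orientation: [[-0.271, 0.963, 0.0], [0.963, 0.271, 0.0], [-0.0, 0.0, -1.0]]
wrist_force: [-0.3, 1.3, -0.4]
grip_width: 0.004
```

```bash
python3 - <<'E'
from h import *
p=read_camera("wrist");P=np.load("P.npy")
s=get_state();print(s["time_s"],s["ee_pos"],s["orientation"],s["wrist_force"],s["grip_width"],s["q"])
im=p["img"][:,:,::-1].copy()
K=[(-.089,.08225-.0235*i,.0415) for i in range(8)]
L=[(-.028,.08225-.0235*i,.0415) for i in range(8)]
for a,b in zip(proj(p,kb(P,K)),proj(p,kb(P,L))):
    cv2.line(im,tuple(map(int,a)),tuple(map(int,b)),(0,255,0),1)
for q in proj(p,kb(P,[[-.06,.0705-.0235*i,.046] for i in range(7)])): cv2.circle(im,tuple(map(int,q)),4,(0,0,255),1)
q=proj(p,[s["ee_pos"]])[0];print(q);cv2.circle(im,tuple(map(int,q)),5,(255,0,0),2)
cv2.imwrite("pics/w1.png",im)
E
```

```text
2.85 [ 0.47239008 -0.01139186  0.18362664] [[-2.71075068e-01  9.62558053e-01  5.49968424e-04]
 [ 9.62558180e-01  2.71075158e-01 -9.43591100e-05]
 [-2.39908899e-04  5.03798203e-04 -9.99999844e-01]] [ 0.6348129   0.08575021 -0.50423686] 0.0011873043547191234 [-1.15725554e+01  8.42982940e+00 -1.41429194e+01  6.73952963e+01
  1.02487911e-03  6.26991913e+01]
[312.03256538 307.20424953]
```

View pics/w1.png

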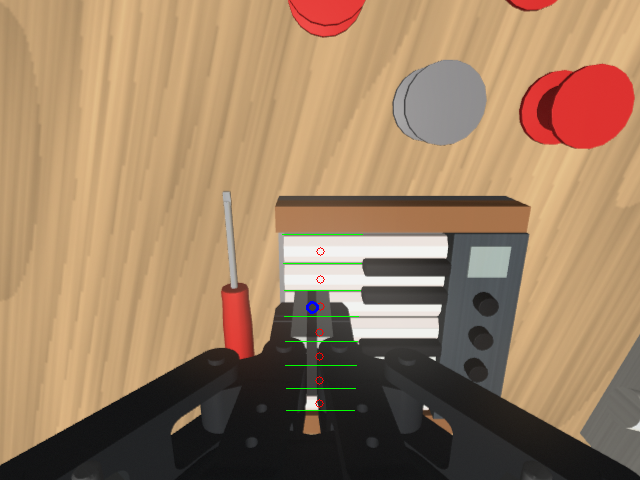

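The overlay fits: the predicted gaps, the key front edge (col 284) and the sharp ends (col 363) lie on the real ones. The fingers are shut, with the 22 mm width lying along the key row.

Call:
{"name": "play_rows", "arguments": {"increments": "0.005 -0.009 -0.004 0 0 0 0;0.005 -0.009 -0.010 0 0 0 0;0.005 -0.009 -0.014 0 0 0 0;0 0 -0.022 0 0 0 0;0 0 -0.022 0 0 0 0;0 0 -0.022 0 0 0 0;0 0 -0.020 0 0 0 0;0 0 -0.010 0 0 0 0;0 0 0 0 0 0 0;0 0 0 0 0 0 0"}}

```text
time_s: 3.85
ee_pos: [0.488, -0.0395, 0.0595]
orientation: [[-0.269, 0.963, 0.0], [0.963, 0.269, -0.0], [-0.0, 0.0, -1.0]]
wrist_force: [0.1, -1.0, -0.4]
grip_width: 0.001
```

```bash
python3 - <<'E'
from h import *
p=read_camera("wrist");P=np.load("P.npy")
s=get_state();e=np.array(s["ee_pos"]);print(s["time_s"],e,s["wrist_force"])
c,n=np.cos(P[2]),np.sin(P[2]);d=e[:2]-P[:2];print("in kb",c*d[0]+n*d[1],-n*d[0]+c*d[1])
save(p,"w2.png")
E
```

```text
3.9 [ 0.48820672 -0.03952302  0.0599211 ] [-0.23160888  0.00099556  0.0128694 ]
in kb -0.059353404483560857 0.0646649544139147
```

View pics/w2.png

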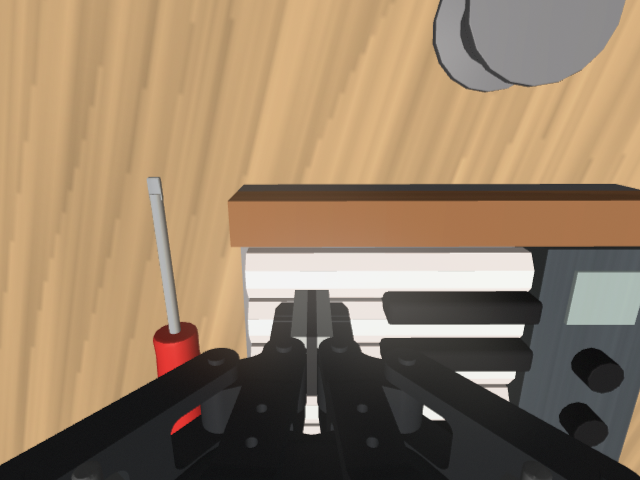

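Call:
{"name": "play_rows", "arguments": {"increments": "0 0 -0.005 0 0 0 0;0 0 -0.005 0 0 0 0;0 0 -0.003 0 0 0 0;0 0 -0.002 0 0 0 0;0 0 -0.0015 0 0 0 0;0 0 -0.001 0 0 0 0;0 0 0 0 0 0 0;0 0 0 0 0 0 0;0 0 0 0 0 0 0;0 0 0 0 0 0 0"}}

```text
time_s: 4.9
ee_pos: [0.4876, -0.0392, 0.0419]
orientation: [[-0.269, 0.963, 0.0], [0.963, 0.269, -0.0], [-0.0, 0.0, -1.0]]
wrist_force: [-0.9, 0.3, 3.3]
grip_width: 0.002
```

```bash
python3 - <<'E'
from h import *
p=read_camera("wrist")
F=[];Z=[]
for i in range(4):
    read_camera("wrist") if i else 0
    s=get_state();F.append(s["wrist_force"]);Z.append(s["ee_pos"])
print(np.mean(F,0),np.mean(Z,0),s["time_s"])
cv2.imwrite("pics/w3.png",cv2.resize(p["img"][200:400,200:460,::-1],None,fx=3,fy=3))
E
```

```text
[-1.24829975  0.00465711  2.98893605] [ 0.48761994 -0.03921239  0.04180836] 5.1
```

View pics/w3.png

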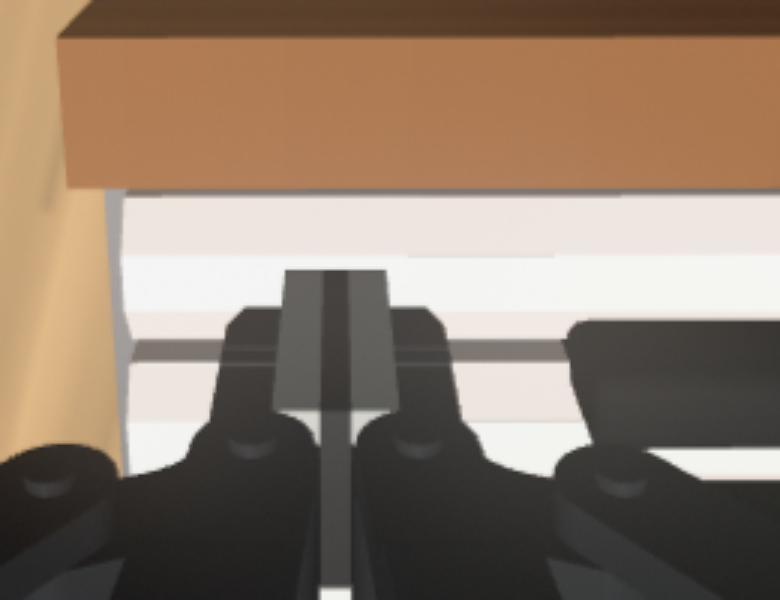

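Call:
{"name": "play_rows", "arguments": {"increments": "0.00108 -0.00385 0 0 0 0 0;0.00108 -0.00385 0 0 0 0 0;0.00108 -0.00385 0 0 0 0 0;0.00108 -0.00385 0 0 0 0 0;0.00108 -0.00385 0 0 0 0 0;0.00108 -0.00385 0 0 0 0 0;0.00108 -0.00385 0 0 0 0 0;0.00108 -0.00385 0 0 0 0 0;0.00108 -0.00385 0 0 0 0 0;0.00108 -0.00385 0 0 0 0 0"}}

```text
time_s: 6.1
ee_pos: [0.4986, -0.0782, 0.0418]
orientation: [[-0.269, 0.963, 0.0], [0.963, 0.269, -0.0], [-0.0, -0.0, -1.0]]
wrist_force: [0.2, 1.0, 1.7]
grip_width: 0.004
```

```bash
python3 - <<'E'
from h import *
p=read_camera("wrist")
s=get_state();print(s["wrist_force"],s["ee_pos"],s["time_s"])
P=np.load("P.npy");im=p["img"][:,:,::-1].copy()
for q in proj(p,kb(P,[[-.095,.105,.044],[.095,.105,.044],[-.095,.085,.044]])): cv2.circle(im,tuple(map(int,q)),5,(0,255,0),1)
cv2.imwrite("pics/w4.png",im)
E
```

```text
[-0.75837635 -0.26625625  1.94374651] [ 0.49881063 -0.07869575  0.04178037] 6.15
```

View pics/w4.png

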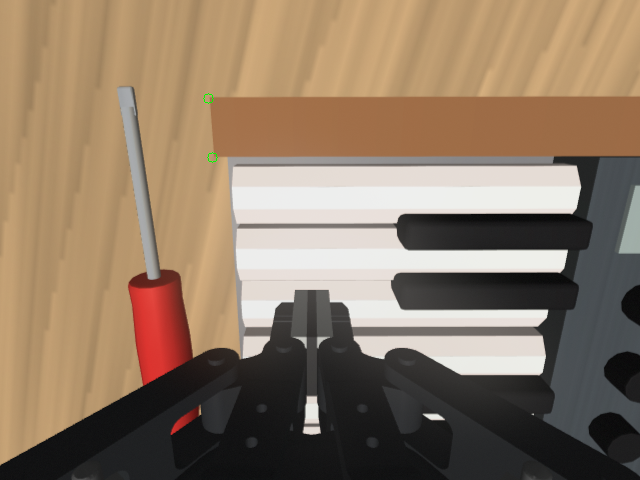

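The keyboard has not moved: its front-left cheek corner is still within about 1–2 px of the prediction at (209,98). Key 3 is down and keys 1 and 2 are back up. Continuing the stroke.

Call:
{"name": "play_rows", "arguments": {"increments": "0.00108 -0.00385 0 0 0 0 0;0.00108 -0.00385 0 0 0 0 0;0.00108 -0.00385 0 0 0 0 0;0.00108 -0.00385 0 0 0 0 0;0.00108 -0.00385 0 0 0 0 0;0.00108 -0.00385 0 0 0 0 0;0.00108 -0.00385 0 0 0 0 0;0.00108 -0.00385 0 0 0 0 0;0.00108 -0.00385 0 0 0 0 0;0.00108 -0.00385 0 0 0 0 0"}}

```text
time_s: 7.15
ee_pos: [0.5094, -0.1166, 0.0419]
orientation: [[-0.269, 0.963, 0.0], [0.963, 0.269, -0.0], [-0.0, 0.0, -1.0]]
wrist_force: [-0.7, 1.1, 2.3]
grip_width: -0.005
```

Call:
{"name": "play_rows", "arguments": {"increments": "0.00108 -0.00385 0 0 0 0 0;0.00108 -0.00385 0 0 0 0 0;0.00108 -0.00385 0 0 0 0 0;0.00108 -0.00385 0 0 0 0 0;0.00108 -0.00385 0 0 0 0 0;0.00108 -0.00385 0 0 0 0 0;0.00108 -0.00385 0 0 0 0 0;0.00108 -0.00385 0 0 0 0 0;0.00108 -0.00385 0 0 0 0 0;0.00108 -0.00385 0 0 0 0 0"}}

```text
time_s: 8.15
ee_pos: [0.5199, -0.1547, 0.0417]
orientation: [[-0.269, 0.963, -0.0], [0.963, 0.269, 0.001], [0.001, -0.0, -1.0]]
wrist_force: [0.1, 5.3, 3.7]
grip_width: -0.002
```

```bash
python3 - <<'E'
from h import *
p=read_camera("wrist");P=np.load("P.npy")
s=get_state();e=np.array(s["ee_pos"]);print(s["time_s"],e,s["wrist_force"])
c,n=np.cos(P[2]),np.sin(P[2]);d=e[:2]-P[:2];print("in kb",c*d[0]+n*d[1],-n*d[0]+c*d[1])
im=p["img"][:,:,::-1].copy()
for q in proj(p,kb(P,[[-.095,.105,.044],[-.095,.085,.044]])): cv2.circle(im,tuple(map(int,q)),5,(0,255,0),1)
cv2.imwrite("pics/w5.png",im)
E
```

```text
8.2 [ 0.52007788 -0.15508397  0.04169638] [-2.12116716  3.0693456   3.93360398]
in kb -0.05979366339280759 -0.05520960285154425
```

View pics/w5.png

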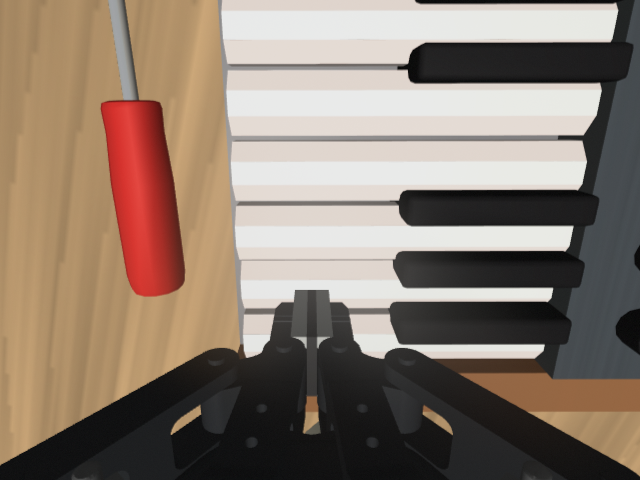

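Call:
{"name": "play_rows", "arguments": {"increments": "0.00108 -0.00385 0 0 0 0 0;0.00108 -0.00385 0 0 0 0 0;0.00108 -0.00385 0 0 0 0 0;0 0 0 0 0 0 0;0 0 0.002 0 0 0 0;0 0 0.004 0 0 0 0;0 0 0.008 0 0 0 0;0 0 0.015 0 0 0 0;0 0 0.025 0 0 0 0;0 0 0.035 0 0 0 0"}}

```text
time_s: 9.2
ee_pos: [0.5224, -0.1657, 0.131]
orientation: [[-0.269, 0.963, -0.002], [0.963, 0.269, 0.001], [0.002, -0.002, -1.0]]
wrist_force: [1.3, 0.2, 0.1]
grip_width: 0.001
```

Call:
{"name": "play_rows", "arguments": {"increments": "0 0 0.035 0 0 0 0;0 0 0.035 0 0 0 0;0 0 0.025 0 0 0 0;0 0 0.010 0 0 0 0;0 0 0 0 0 0 0;0 0 0 0 0 0 0;0 0 0 0 0 0 0;0 0 0 0 0 0 0;0 0 0 0 0 0 0;0 0 0 0 0 0 0"}}

```text
time_s: 10.2
ee_pos: [0.5232, -0.1662, 0.2354]
orientation: [[-0.269, 0.963, -0.001], [0.963, 0.269, 0.0], [0.001, -0.001, -1.0]]
wrist_force: [0.5, -0.0, -1.2]
grip_width: 0.0
```

```bash
python3 - <<'E'
from h import *
p=read_camera("wrist");P=np.load("P.npy")
s=get_state();print(s["time_s"],s["ee_pos"],s["wrist_force"])
im=p["img"][:,:,::-1].copy()
for i in range(8):
    a,b=proj(p,kb(P,[(-.089,.08225-.0235*i,.0415),(-.028,.08225-.0235*i,.0415)]));cv2.line(im,tuple(map(int,a)),tuple(map(int,b)),(0,255,0),1)
cv2.imwrite("pics/w6.png",im)
a=cv2.imread("pics/top0.png");p=read_camera("top")
cv2.imwrite("pics/top1c.png",cv2.resize(p["img"][150:330,210:450,::-1],None,fx=3.3,fy=3.3,interpolation=cv2.INTER_CUBIC))
E
```

```text
10.25 [ 0.52323733 -0.16624528  0.23548285] [ 0.7105894  -0.13330041 -0.07408552]
```

View pics/w6.png

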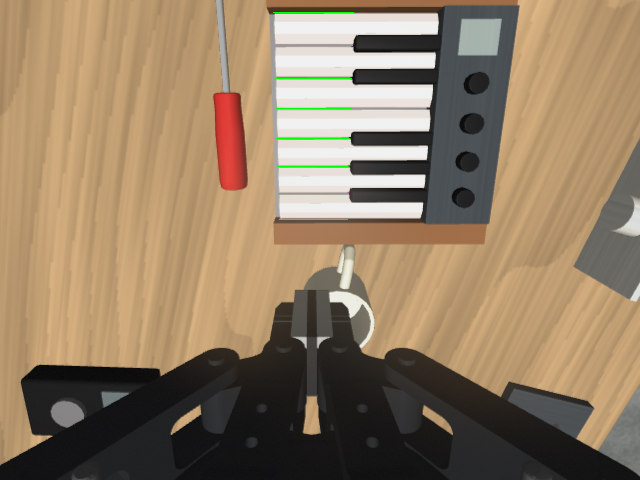

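The green lines from the starting pose still lie on the key gaps, so the keyboard has not moved. All seven keys are level and the hand is clear. Handing in.

```bash
python3 -c "
from rig import *
print(sign_off())"
```

```text
the job is handed in; nothing more can be done
None
```

The stroke is done and handed in. With the fingers shut, I ran the fingertips from key 1, at the grey reel's end, to key 7 in one unbroken pass, then lifted straight up to about 0.235 m.

- **Reel:** the grey reel stands beyond the left (+y) end. The three red look-alikes near it were left alone.
- **Depth:** the fingertips stayed about 4.2 mm below the key tops the whole way. I could not read the key joints, so the key dips are worked out from fingertip height, force and pictures.
- **Force:** the upward force read about 1.7 to 3.9 N in the checks during the stroke, which fits one or two keys down. One sideways reading reached 5.3 N near keys 6 and 7.
- **Keyboard and keys:** in the last wrist picture the keyboard lies where it was first measured and all seven keys look level.
- **Robot:** it touches nothing, with wrist force near zero. The clock stood at about 10.3 s of the 40 s allowed.
- **Bench items:** I saw nothing out of place in that picture, but it does not show the reel, tray or circuit board. I took a final overhead picture too but did not compare it with the first one.

No check failed or disagreed.

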